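# Shut the open parts tray and draw out the wide one

### The arm

A 6-joint arm with a two-finger parallel gripper is mounted at the origin on the work surface. World frame = base frame: x ahead of the robot, y to its left, z up, the work surface at z = 0. Lengths are in m, angles in rad, forces in N, time in s.
With the tool pointing down it reaches from about 0.25 to 0.775 m from the base axis. Payload 8.9 kg.
Tool frame: the origin (TCP) lies at the very end of the fingers, on their centre line; the grasp point (between the pads) lies 19 mm behind it (robot.tcp_to_grasp is the distance from the TCP to the grasp point, in m); y points along the fingers, x is the direction in which the jaws open and shut, and the axes are right-handed (so a half turn about y gives the same grasp; the last joint's range is limited). The gripper opens to 85 mm and grips with 20 to 120 N. Pads are 22 mm wide; open, the fingers measure 114 mm over their backs; the gripper's body (76 mm by 85 mm) begins 54 mm behind the grasp point. The pads swing forward as they close: fully open they stand 13 mm farther back than shut.
Start: joints at [-1.479, 0.291, -0.153, 1.127, 0, 1.431], TCP at [0.12, -0.511, 0.231] pointing down, gripper open.
Joint ranges: [-2.52, 2.52], [-0.91, 1.74], [-1.3, 1.37], [-1.96, 2.02], [-1.52, 1.47], [-3.14, 3.14]. Speed limits (rad/s): [2.22, 2.22, 2.79, 3.14, 3.14, 3.14].

### API

Orientations are given as a 3x3 rotation matrix whose columns are the frame's x, y, z axes.
In Python, from cell import robot, capture, recognise, pinpoint gives the robot as it stands.
- The arm moves only by the tool jog_arm, never from a script. Its argument "plan" is one flat list of numbers, 5 for each row, row after row: the shift along the world's x, y, z in mm, then the turn about the world's z in degrees, then the gripper's target within -1 to 1 (fully open at 1, half-way at 0, shut at -1). In form: [tx, ty, tz, yaw, grip, tx, ty, tz, yaw, grip, ...]. A call has exactly 5 rows; each row is the pose to reach, as a shift and turn from the pose commanded when the call began; what a row does not reach only later rows make up. A row lasts 1/10 s, in which the tool goes at most 50 mm and 8.59 degrees, less where a joint would pass 70% of its speed; a pose out of reach is approached as far as the arm can. A call with a gripper value outside its range is refused whole. The fingers move at their own pace and stop on an object; the grip force is fixed at half the most. Time passes only in rows, so rows that repeat a pose let the fingers close, or fill a call up. It gives the time, the measured TCP pose, the force and the opening at its end, in the units of the state.
- robot.sense(): the state, without advancing time (a new reading comes with each control period).
- capture(name): name is "scene" or "top" or "wrist"; returns a dict with "color" (400x640x3 uint8, blue, green, red), "K" (3x3 intrinsics, pixels), "R" (3x3) and "t" (3): a world point X has camera coordinates R X + t. Camera axes: x right, y down, z forward; pixel columns grow to the right and rows downward; lengths in m; the calibration is good to about 2 mm. A picture is of the moment at which its call begins. There is no depth.
- robot.close_job(): hands the job in, once; it reports no verdict.
Trained networks look in a picture, given as the dict that the camera call returned (one of the last four; its "shot" number tells which), for a name from the list of things; names that differ only in an ending like _2 or _b are one class to them, and where a whole thing is asked for, a point or a joint stands for the part that bears it (a point fixed in the world has none). Each returns a list of dicts, best first, with "score" (0 to 1); they miss things now and then, are a little off and sometimes report something else, mostly with a low value. They report only what shows in the picture. A call takes as long as a camera call. They do not tell look-alikes from the thing itself.
- recognise(picture, label): "point" ([x, y, z] in m, in world coordinates, good to about 4 mm: the middle of the surface that is visible of it).
- pinpoint(picture, label): "point" ([x, y, z] in m, in world coordinates, good to about 4 mm: a listed point, or the origin of a listed thing).
The state is a dict: "time_s": time; "joint_positions": joint angles; "dq": joint speeds; "joint_efforts": joint torques, N m; "tool_pos": TCP position; "eef_rot": TCP orientation; "force": force on the tool from outside, world axes, zero at the start; "ft_torque": the same for the moment, N m; "finger_gap": finger opening in m.
Only numpy, scipy, OpenCV 4.12 (cv2) and the standard library are available. Lean on these libraries where they do the work, as an engineer would, in place of code of your own. Each camera call takes 0.05 s, during which the arm holds its last target. There are 200 camera calls.

### The job

Set out the parts for the next board: first push the narrow tray that was left standing open fully home, then hook a fingertip behind the upturned lip of the wide tray and draw it all the way out to its stop. Use the fingertips only, without pinching either tray's lip; leave the other narrow tray shut, and do not lift or shift any of the loose things on the bench.

Things in the scene. Friction and masses are not known exactly. Their poses are not given: they have to be found in the camera images.
- unit_wide: Fixed grey housing of the wide slide-out tray (the tray is white plastic, as all three are): 150 long (its x) x 110 wide (its y) x 60 high, open at its front. Origin at the centre of its underside; its x points from its front to its back, so the tray draws out along its -x. The only wide one of the three units. Each unit can stand in any of three places in a row, a little turned. (mm)
- wide_tray (a joint): Slide of the wide tray in m: 0 fully home, 0.110 drawn out to its stop; grows as it comes out. It moves with about 3 N of friction, does not spring back, and stays where it is left. Starts 0 to 0.012.
- wide_lip (a point): Top edge, inner face, middle of the wide tray's upturned lip, 98 wide, 8 thick, 45 above the table. Between the lip and the housing's front (56 when shut) lies an empty finger well, whose floor is 12 above the table and whose side rims reach 22. The lip reaches 33 above that floor. The lip's outer face, which looks to the robot, is 8 farther out and 5 lower at its top. The point's axes are the housing's. (mm)
- unit_narrow: Fixed grey housing of the narrow open slide-out tray (the tray is white plastic, as all three are): 150 long (its x) x 70 wide (its y) x 60 high, open at its front. Origin at the centre of its underside; its x points from its front to its back, so the tray draws out along its -x. The narrow unit whose tray stands well out at the start. Each unit can stand in any of three places in a row, a little turned. (mm)
- narrow_tray (a joint): Slide of the narrow open tray in m: 0 fully home, 0.110 drawn out to its stop; grows as it comes out. It moves with about 3 N of friction, does not spring back, and stays where it is left. Starts 0.045 to 0.090.
- narrow_lip (a point): Top edge, inner face, middle of the narrow open tray's upturned lip, 58 wide, 8 thick, 45 above the table. Between the lip and the housing's front (56 when shut) lies an empty finger well, whose floor is 12 above the table and whose side rims reach 22. The lip reaches 33 above that floor. The lip's outer face, which is what one pushes to shut the tray, is 8 farther out and 5 lower at its top. The point's axes are the housing's. (mm)
- unit_spare: Fixed grey housing of the shut narrow slide-out tray (the tray is white plastic, as all three are): 150 long (its x) x 70 wide (its y) x 60 high, open at its front. Origin at the centre of its underside; its x points from its front to its back, so the tray draws out along its -x. The narrow unit whose tray is shut; a small circuit board lies on its roof. Each unit can stand in any of three places in a row, a little turned. (mm)
- spare_tray (a joint): Slide of the shut narrow tray in m: 0 fully home, 0.110 drawn out to its stop; grows as it comes out. It moves with about 3 N of friction, does not spring back, and stays where it is left. Starts at 0.
- spare_lip (a point): Top edge, inner face, middle of the shut narrow tray's upturned lip, 58 wide, 8 thick, 45 above the table. Between the lip and the housing's front (56 when shut) lies an empty finger well, whose floor is 12 above the table and whose side rims reach 22. The lip reaches 33 above that floor. The lip's outer face, which is what one pushes to shut the tray, is 8 farther out and 5 lower at its top. The point's axes are the housing's. (mm)
- flux_bottle: Bystander: amber glass bottle with white cap, 32 across, 68 high, upright between two units. Origin under its centre. (mm)
- solder_spool: Bystander: metal spool, 36 across, 40 high, upright between two units. Origin under its centre. (mm)
- lacquer_bottle: Bystander: small amber bottle with black cap, 26 across, 55 high, to the left. Origin under its centre. (mm)
- board: Bystander: green circuit board 50 x 40, 14 high with its parts, on the roof (60 high) of the shut narrow unit. Origin under its centre. (mm)
- screwdriver: Bystander: screwdriver 160 long lying on the table to the left. Origin under its middle. (mm)
- carton: Bystander: red and white carton 80 x 110 x 140 high, to the right. Origin under its centre. (mm)
- brush: Bystander: brush 150 long lying on the table to the right. Origin under its middle. (mm)
Mind the look-alikes: they are no part of the job. What is shaped like the unit_wide but turquoise is not meant.

How it is judged:
By the outcome, as a careful person would: the job done as asked, in the order asked, and still so for the second after the job is handed in, with the robot touching nothing.
It also fails if it takes over 45 s, if anything falls off the work surface, if the arm or the gripper's body presses on something with over 40 N, if the wrist force passes 120 N, or if a joint passes its speed limit or range.

## Working session

There is one attempt and no reset: what is moved stays moved. The work goes in short steps, Python scripts to look and compute and a tool call to move; the robot and the scene stay as the last step left them, time stands still between calls to the robot, and variables do not carry over. Pictures are saved under pics/ and viewed, about 8 in all and at most 12, crops included, and the job is handed in when it is done.

Besides the shell and the picture viewer there is one more tool, called after "Emit:" as name(argument=value, ...) on one line, values as JSON. jog_arm: Moves the arm, as the interface text tells. Its arguments: {"type":"object","properties":{"plan":{"type":"array"}},"required":["plan"]}

```bash
mkdir -p pics
cat > look.py <<'E'
from cell import robot, capture, recognise, pinpoint
import numpy as np, cv2
E
python3 - <<'E'
from look import *
s=robot.sense(); print(s['time_s'],s['tool_pos'],s['eef_rot'],s['finger_gap'])
for c in ('scene','top'):
    p=capture(c); cv2.imwrite(f'pics/{c}1.png',p['color'])
    for l in ('unit_wide','wide_lip','unit_narrow','narrow_lip','unit_spare','spare_lip','flux_bottle','solder_spool','board'):
        for d in pinpoint(p,l)[:4]:
            X=np.array(d['point']); u=p['K']@(p['R']@X+p['t']); print(c,l,np.round(X,3),round(d['score'],2),np.round(u[:2]/u[2]))
E
```

```text
0.0 [ 0.12005086 -0.51063204  0.23071487] [[ 2.28778119e-01 -9.83573756e-05  9.73478589e-01]
 [-9.73477694e-01  1.33640249e-03  2.28778044e-01]
 [-1.32346122e-03 -9.99999102e-01  2.09990937e-04]] 0.0854136884882713
scene unit_wide [ 0.767 -0.003 -0.002] 0.91 [325. 268.]
scene unit_wide [ 0.428 -0.132  0.003] 0.63 [278. 183.]
scene wide_lip [0.63  0.008 0.045] 0.84 [328. 217.]
scene wide_lip [ 0.3   -0.149  0.046] 0.6 [274. 148.]
scene unit_narrow [0.724 0.187 0.004] 0.93 [401. 253.]
scene narrow_lip [0.523 0.197 0.045] 0.61 [393. 191.]
scene unit_spare [ 0.689 -0.176  0.   ] 0.91 [256. 245.]
scene spare_lip [0.705 0.093 0.   ] 0.69 [362. 249.]
scene spare_lip [ 0.769 -0.002  0.002] 0.55 [326. 268.]
scene spare_lip [ 0.561 -0.18   0.042] 0.51 [258. 201.]
scene flux_bottle [ 0.689 -0.178 -0.   ] 0.67 [255. 245.]
scene solder_spool [0.707 0.095 0.003] 0.59 [363. 249.]
scene board [ 0.711 -0.172  0.058] 0.78 [255. 235.]
top unit_wide [ 0.427 -0.135  0.   ] 0.96 [360. 246.]
top unit_wide [ 0.692 -0.175 -0.001] 0.69 [371. 167.]
top unit_wide [0.771 0.001 0.002] 0.66 [318. 144.]
top wide_lip [0.636 0.005 0.049] 0.78 [317. 183.]
top wide_lip [ 0.691 -0.179 -0.003] 0.71 [372. 167.]
top wide_lip [ 0.296 -0.149  0.044] 0.67 [366. 288.]
top wide_lip [ 0.636  0.338 -0.001] 0.42 [217. 185.]
top unit_narrow [0.725 0.19  0.001] 0.59 [261. 158.]
top narrow_lip [0.52  0.194 0.042] 0.84 [259. 219.]
top narrow_lip [ 0.725  0.193 -0.004] 0.28 [261. 158.]
top unit_spare [ 0.693 -0.176 -0.   ] 0.68 [371. 166.]
top spare_lip [ 0.562 -0.176  0.045] 0.71 [373. 205.]
top spare_lip [ 0.715 -0.168  0.059] 0.26 [370. 157.]
top flux_bottle [ 0.716 -0.088  0.001] 0.43 [344. 160.]
top solder_spool [ 0.444 -0.39  -0.004] 0.73 [437. 240.]
top solder_spool [ 0.7    0.091 -0.002] 0.59 [291. 165.]
top solder_spool [0.636 0.001 0.048] 0.51 [318. 183.]
top board [ 0.717 -0.17   0.058] 0.72 [371. 157.]
```

Run:
```python
import cv2,numpy as np
a=cv2.imread('pics/scene1.png'); b=cv2.imread('pics/top1.png')
cv2.imwrite('pics/c1.png',cv2.resize(b[110:310,180:446],None,fx=3,fy=3,interpolation=cv2.INTER_CUBIC))
```

```text
(no output)
```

View pics/scene1.png

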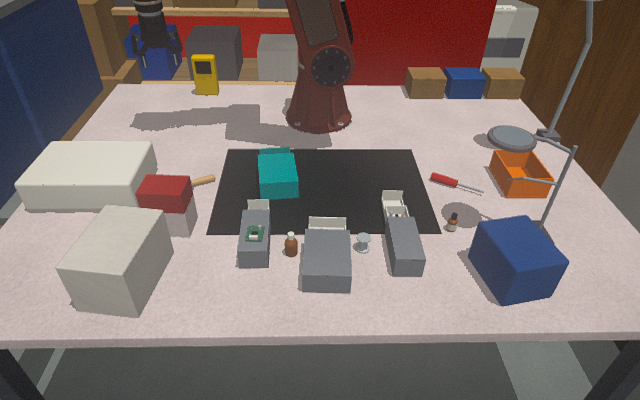

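View pics/c1.png

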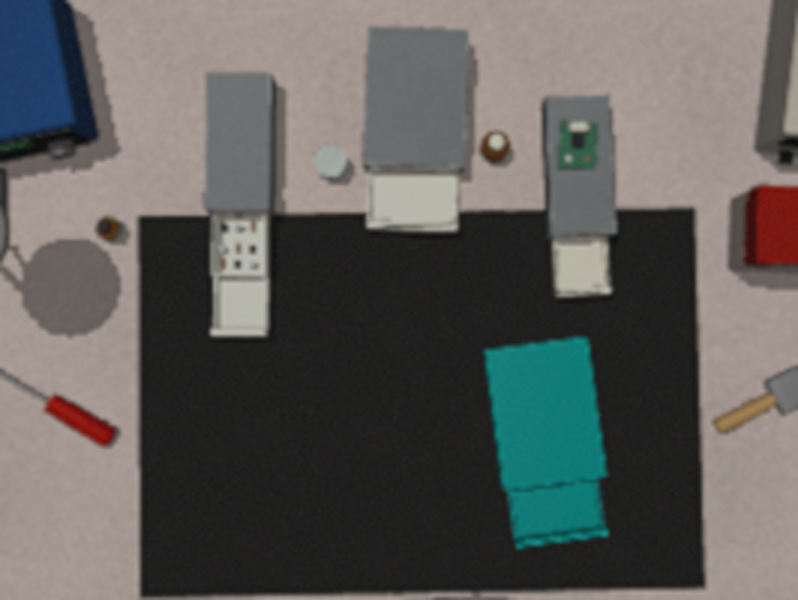

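Narrow open unit: grey with parts in the tray, left, scene (400,235). Its lip is at (393,191). Wide unit: grey, middle, (325,255). Its lip is at (328,217). The spare has the board on its roof, (256,235). The turquoise unit at (278,175) is the wide decoy, so I leave it alone. The enlarged crop confirms all of this. The networks agree with the geometry: narrow slide is about 73 mm, wide about 5 mm. Next I move over to the narrow tray with the fingers shut.

Emit:
jog_arm(plan=[16,40,0,8.5,-1,32,80,0,17,-1,48,120,0,25.5,-1,64,160,0,34,-1,80,200,0,42.5,-1])

```text
time_s: 1.5
tool_pos: [0.2004, -0.3095, 0.2313]
eef_rot: [[0.829, 0.0, 0.559], [-0.559, -0.0, 0.829], [0.0, -1.0, -0.0]]
force: [1.1, -0.3, 1.3]
finger_gap: 0.0123
```

Emit:
jog_arm(plan=[16,40,0,8.5,-1,32,80,0,17,-1,48,120,0,25.5,-1,64,160,0,34,-1,80,200,0,42.5,-1])

```text
time_s: 2.0
tool_pos: [0.2804, -0.1096, 0.2316]
eef_rot: [[0.989, 0.001, -0.148], [0.148, -0.001, 0.989], [0.001, -1.0, -0.001]]
force: [1.4, 0.4, 0.3]
finger_gap: 0.0002
```

Emit:
jog_arm(plan=[16,40,0,8.5,-1,32,80,0,17,-1,48,120,0,25.5,-1,64,160,0,34,-1,80,200,0,42.5,-1])

```text
time_s: 2.5
tool_pos: [0.3605, 0.091, 0.2316]
eef_rot: [[0.628, 0.001, -0.778], [0.778, -0.0, 0.628], [0.001, -1.0, -0.001]]
force: [0.5, -0.2, -0.2]
finger_gap: 0.0001
```

Emit:
jog_arm(plan=[16,40,0,8,-1,32,80,0,16,-1,48,105,0,24,-1,60,105,0,32,-1,60,105,0,37.5,-1])

```text
time_s: 3.0
tool_pos: [0.4213, 0.1949, 0.231]
eef_rot: [[0.024, 0.0, -1.0], [1.0, -0.0, 0.024], [-0.0, -1.0, -0.0]]
force: [-0.7, 0.2, 0.3]
finger_gap: 0.0002
```

```bash
cat >> look.py <<'E'
def find(cams,labels,tag=''):
    for c in cams:
        p=capture(c)
        if tag: cv2.imwrite(f'pics/{tag}_{c}.png',p['color'])
        for l in labels:
            for d in pinpoint(p,l)[:3]:
                X=np.array(d['point']); u=p['K']@(p['R']@X+p['t']); print(c,l,np.round(X,3),round(d['score'],2),np.round(u[:2]/u[2]))
E
python3 - <<'E'
from look import *
find(['wrist','top'],['unit_narrow','narrow_lip','wide_lip','unit_wide'],'b')
E
```

```text
wrist unit_wide [ 0.424 -0.132  0.001] 0.79 [ 54. 183.]
top unit_narrow [ 0.724  0.187 -0.001] 0.89 [262. 159.]
top narrow_lip [0.522 0.193 0.038] 0.88 [260. 219.]
top narrow_lip [ 0.617 -0.404  0.002] 0.67 [440. 188.]
top wide_lip [ 0.295 -0.146  0.046] 0.75 [366. 288.]
top wide_lip [0.634 0.006 0.046] 0.6 [317. 183.]
top unit_wide [ 0.423 -0.135 -0.002] 0.76 [360. 247.]
top unit_wide [0.774 0.    0.002] 0.57 [318. 143.]
```

View pics/b_wrist.png

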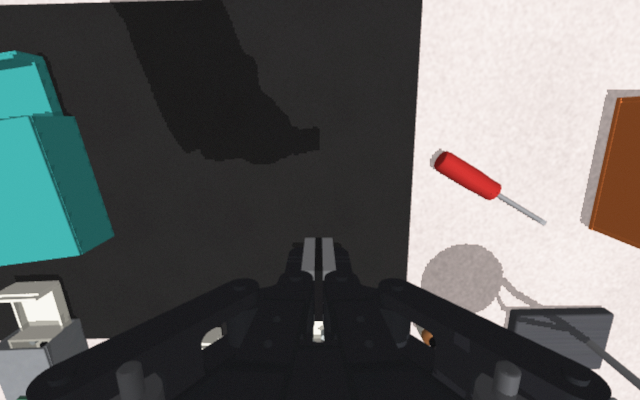

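The wrist camera looks back towards the base: decoy at the left, screwdriver at the upper right. The narrow lip is hidden under the fingers. The top view repeats lip (0.521, 0.194) and unit (0.724, 0.188), so the tray axis is at about -2°. I descend in front of the lip.

Emit:
jog_arm(plan=[20,1,-50,0,-1,40,2,-100,0,-1,45,2,-150,0,-1,45,2,-190,0,-1,45,2,-206,0,-1])

```text
time_s: 4.0
tool_pos: [0.4623, 0.195, 0.0212]
eef_rot: [[0.032, -0.006, -0.999], [0.999, -0.001, 0.032], [-0.002, -1.0, 0.006]]
force: [-0.4, -0.6, 0.1]
finger_gap: 0.0002
```

Emit:
jog_arm(plan=[20,-1,0,0,-1,30,-1,0,0,-1,40,-1.5,0,0,-1,50,-2,0,0,-1,60,-2,0,0,-1])

```text
time_s: 4.5
tool_pos: [0.5252, 0.1941, 0.0256]
eef_rot: [[0.031, -0.001, -1.0], [1.0, 0.0, 0.031], [0.0, -1.0, 0.001]]
force: [-3.1, 2.5, 0.6]
finger_gap: 0.0
```

Emit:
jog_arm(plan=[10,-0.5,0,0,-1,20,-1,0,0,-1,28,-1,0,0,-1,34,-1,0,0,-1,38,-1,0,0,-1])

```text
time_s: 5.0
tool_pos: [0.5638, 0.1928, 0.0254]
eef_rot: [[0.031, 0.0, -1.0], [1.0, -0.0, 0.031], [-0.0, -1.0, -0.0]]
force: [-2.4, -0.1, 3.1]
finger_gap: -0.0
```

Emit:
jog_arm(plan=[2,0,0,0,-1,4,0,0,0,-1,5,0,0,0,-1,6,0,0,0,-1,7,0,0,0,-1])

```text
time_s: 5.5
tool_pos: [0.57, 0.1927, 0.0253]
eef_rot: [[0.031, -0.0, -1.0], [1.0, -0.0, 0.031], [-0.0, -1.0, 0.0]]
force: [-2.5, -1.5, 0.7]
finger_gap: -0.0001
```

Emit:
jog_arm(plan=[1,0,0,0,-1,2,0,0,0,-1,3,0,0,0,-1,4,0,0,0,-1,5,0,0,0,-1])

```text
time_s: 6.0
tool_pos: [0.5732, 0.1928, 0.0251]
eef_rot: [[0.031, -0.004, -1.0], [1.0, -0.0, 0.031], [-0.0, -1.0, 0.004]]
force: [-11.8, -0.7, 9.8]
finger_gap: 0.0002
```

Emit:
jog_arm(plan=[1,0,0,0,-1,1.5,0,0,0,-1,2,0,0,0,-1,2,0,0,0,-1,2,0,0,0,-1])

```text
time_s: 6.5
tool_pos: [0.5732, 0.1929, 0.0249]
eef_rot: [[0.03, -0.007, -1.0], [1.0, -0.0, 0.03], [-0.001, -1.0, 0.007]]
force: [-16.1, -1.5, 12.3]
finger_gap: 0.0003
```

The narrow tray is home: motion stopped and the force rose to 16 N. I back off, rise, and go above the wide well.

Emit:
jog_arm(plan=[-15,0,0,0,-1,-30,0,0,0,-1,-30,0,40,0,-1,-30,0,80,0,-1,-20,-20,110,0,-1])

```text
time_s: 7.0
tool_pos: [0.5575, 0.1748, 0.1379]
eef_rot: [[0.028, 0.003, -1.0], [1.0, 0.002, 0.028], [0.002, -1.0, -0.002]]
force: [2.0, 0.2, -0.8]
finger_gap: -0.0001
```

Emit:
jog_arm(plan=[25,-40,0,0,-1,50,-80,0,0,-1,75,-120,0,-1,-1,100,-160,0,-1,-1,107,-169,0,-1,-1])

```text
time_s: 7.5
tool_pos: [0.667, -0.0006, 0.1353]
eef_rot: [[0.052, 0.003, -0.999], [0.999, -0.001, 0.052], [-0.001, -1.0, -0.003]]
force: [0.8, -0.4, 0.3]
finger_gap: -0.0001
```

Run:
```python
from look import *
print(robot.sense()['tool_pos'])
find(['wrist','scene','top'],['unit_narrow','narrow_lip','wide_lip','unit_wide'],'d')
a=cv2.imread('pics/d_top.png')[110:250,220:410]
cv2.imwrite('pics/d_topc.png',cv2.resize(a,None,fx=4,fy=4,interpolation=cv2.INTER_CUBIC))
```

```text
[ 6.67013941e-01 -5.89738238e-04  1.35317161e-01]
wrist wide_lip [0.635 0.008 0.048] 0.62 [327. 164.]
wrist unit_wide [0.701 0.091 0.002] 0.44 [416. 222.]
scene unit_narrow [0.721 0.187 0.004] 0.59 [400. 252.]
scene narrow_lip [0.591 0.195 0.047] 0.55 [397. 206.]
scene narrow_lip [0.444 0.405 0.002] 0.48 [456. 186.]
scene wide_lip [0.631 0.008 0.046] 0.88 [328. 216.]
scene unit_wide [ 0.427 -0.134  0.003] 0.9 [277. 183.]
scene unit_wide [ 0.766 -0.    -0.001] 0.64 [326. 268.]
top unit_narrow [ 0.723  0.191 -0.001] 0.87 [261. 159.]
top narrow_lip [0.592 0.193 0.043] 0.64 [259. 197.]
top wide_lip [ 0.297 -0.15   0.043] 0.82 [367. 287.]
top wide_lip [ 0.701  0.092 -0.002] 0.73 [291. 165.]
top unit_wide [ 0.426 -0.134  0.   ] 0.69 [360. 247.]
```

View pics/d_wrist.png

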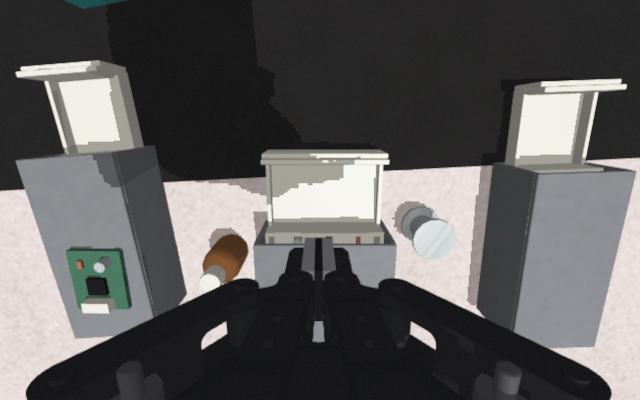

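View pics/d_topc.png

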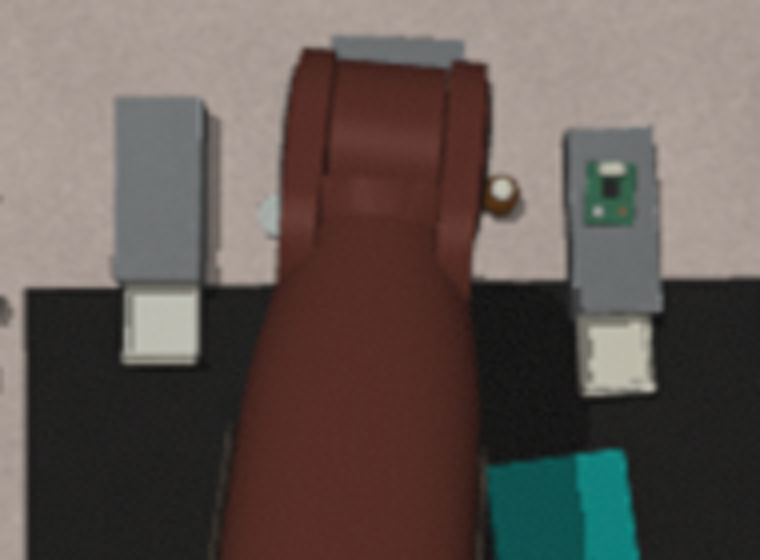

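The wrist view shows the wide lip (265-385, row ~160), the well behind it, and the housing roof starting near row 245. Both narrow trays look shut. I check the well's extent by back-projection.

Run:
```python
from look import *
p=capture('wrist')
def bp(u,v,z):
    d=p['R'].T@np.linalg.solve(p['K'],[u,v,1]); c=-p['R'].T@p['t']; return np.round(c+d*(z-c[2])/d[2],4)
for n,u,v,z in [('lip inner L',263,163,.045),('lip inner R',387,163,.045),('roof edge L',257,245,.06),('roof edge R',393,245,.06),('roofL2',262,222,.06),('roofR2',386,222,.06),('tip',318,240,.135)]: print(n,bp(u,v,z))
```

```text
lip inner L [ 0.629  -0.0361  0.045 ]
lip inner R [0.6336 0.0583 0.045 ]
roof edge L [ 0.6896 -0.0438  0.06  ]
roof edge R [0.6946 0.0603 0.06  ]
roofL2 [ 0.6713 -0.0382  0.06  ]
roofR2 [0.6757 0.0547 0.06  ]
tip [0.6571 0.0046 0.135 ]
```

Emit:
jog_arm(plan=[-6,6,-30,0,-1,-6,6,-60,0,-1,-6,6,-85,0,-1,-6,6,-105,0,-1,-6,6,-111,0,-1])

```text
time_s: 8.8
tool_pos: [0.6565, 0.01, 0.022]
eef_rot: [[0.049, -0.004, -0.999], [0.999, 0.0, 0.049], [0.0, -1.0, 0.004]]
force: [-1.1, -1.1, 0.3]
finger_gap: -0.0001
```

Emit:
jog_arm(plan=[-8,0,0,0,-1,-14,0.5,0,0,-1,-20,0.5,0,0,-1,-26,1,0,0,-1,-32,1,0,0,-1])

```text
time_s: 9.3
tool_pos: [0.6267, 0.011, 0.0255]
eef_rot: [[0.048, 0.002, -0.999], [0.999, -0.0, 0.048], [0.0, -1.0, -0.002]]
force: [3.4, 0.9, 1.3]
finger_gap: -0.0001
```

Emit:
jog_arm(plan=[-8,0.5,0,0,-1,-18,1,0,0,-1,-28,1,0,0,-1,-38,2,0,0,-1,-48,2,0,0,-1])

```text
time_s: 9.8
tool_pos: [0.5776, 0.0131, 0.0246]
eef_rot: [[0.048, 0.001, -0.999], [0.999, 0.0, 0.048], [0.0, -1.0, -0.001]]
force: [3.6, 0.9, 1.1]
finger_gap: 0.0001
```

Emit:
jog_arm(plan=[-8,0.5,0,0,-1,-15,1,0,0,-1,-20,1,0,0,-1,-25,1,0,0,-1,-28,1,0,0,-1])

```text
time_s: 10.3
tool_pos: [0.5496, 0.0141, 0.0242]
eef_rot: [[0.048, -0.0, -0.999], [0.999, 0.0, 0.048], [0.0, -1.0, 0.0]]
force: [3.1, 1.4, 0.3]
finger_gap: 0.0
```

Emit:
jog_arm(plan=[-2,0,0,0,-1,-4,0,0,0,-1,-5,0,0,0,-1,-6,0,0,0,-1,-7,0,0,0,-1])

```text
time_s: 10.8
tool_pos: [0.5431, 0.0139, 0.0242]
eef_rot: [[0.048, -0.0, -0.999], [0.999, 0.0, 0.048], [0.0, -1.0, 0.0]]
force: [2.5, 1.7, -0.4]
finger_gap: -0.0002
```

Emit:
jog_arm(plan=[-1,0,0,0,-1,-2,0,0,0,-1,-3,0,0,0,-1,-4,0,0,0,-1,-5,0,0,0,-1])

```text
time_s: 11.3
tool_pos: [0.5396, 0.0138, 0.0245]
eef_rot: [[0.048, 0.003, -0.999], [0.999, -0.0, 0.048], [0.0, -1.0, -0.003]]
force: [9.7, 1.0, -7.9]
finger_gap: -0.0004
```

Emit:
jog_arm(plan=[-1,0,0,0,-1,-2,0,0,0,-1,-2.5,0,0,0,-1,-2.5,0,0,0,-1,-2.5,0,0,0,-1])

```text
time_s: 11.8
tool_pos: [0.5396, 0.0137, 0.0249]
eef_rot: [[0.048, 0.007, -0.999], [0.999, -0.0, 0.048], [0.0, -1.0, -0.007]]
force: [14.6, 2.2, -12.4]
finger_gap: 0.0001
```

It is at the stop. I unload, lift clear, and retreat for a check.

Emit:
jog_arm(plan=[8,0,0,0,-1,18,0,0,0,-1,18,0,30,0,-1,18,0,80,0,-1,18,0,130,0,-1])

```text
time_s: 12.3
tool_pos: [0.5524, 0.0138, 0.1551]
eef_rot: [[0.049, -0.003, -0.999], [0.999, -0.0, 0.049], [-0.0, -1.0, 0.003]]
force: [1.5, 0.1, -0.1]
finger_gap: 0.0003
```

Emit:
jog_arm(plan=[-40,0,20,0,-1,-80,0,40,0,-1,-120,0,50,0,-1,-160,0,50,0,-1,-190,0,50,0,-1])

```text
time_s: 12.8
tool_pos: [0.3611, 0.014, 0.2044]
eef_rot: [[0.048, -0.001, -0.999], [0.999, -0.0, 0.048], [-0.0, -1.0, 0.001]]
force: [-0.6, 0.4, 0.1]
finger_gap: -0.0
```

Run:
```python
from look import *
s=robot.sense();print(s['tool_pos'],s['force'])
find(['scene','top'],['unit_narrow','narrow_lip','wide_lip','unit_wide','spare_lip','board'],'f')
a=cv2.imread('pics/f_top.png')[110:250,180:430]
b=cv2.imread('pics/f_scene.png')[130:300,180:480]
cv2.imwrite('pics/f_c.png',np.vstack([cv2.resize(a,(500,280)),cv2.resize(b,(500,283))]))
```

```text
[0.36110403 0.01397712 0.20442623] [-0.62612823  0.37316077  0.10048188]
scene unit_narrow [0.724 0.19  0.004] 0.93 [402. 253.]
scene narrow_lip [0.59  0.196 0.044] 0.75 [397. 207.]
scene wide_lip [0.524 0.012 0.045] 0.89 [328. 192.]
scene wide_lip [ 0.296 -0.147  0.044] 0.77 [275. 148.]
scene unit_wide [ 0.77  -0.004 -0.001] 0.98 [325. 269.]
scene unit_wide [ 0.426 -0.134  0.004] 0.8 [278. 183.]
scene unit_wide [0.445 0.407 0.004] 0.57 [457. 186.]
scene spare_lip [ 0.566 -0.18   0.045] 0.64 [257. 201.]
scene board [ 0.712 -0.173  0.059] 0.74 [255. 234.]
scene board [0.589 0.197 0.046] 0.49 [398. 206.]
top unit_narrow [ 0.725  0.19  -0.003] 0.93 [261. 158.]
top narrow_lip [0.59  0.192 0.043] 0.79 [259. 198.]
top narrow_lip [ 0.692 -0.175 -0.001] 0.59 [371. 167.]
top wide_lip [0.529 0.006 0.045] 0.88 [317. 216.]
top wide_lip [ 0.297 -0.149  0.046] 0.65 [367. 288.]
top wide_lip [0.699 0.092 0.001] 0.4 [291. 165.]
top unit_wide [ 0.423 -0.133 -0.001] 0.9 [360. 247.]
top unit_wide [ 0.77   0.002 -0.001] 0.74 [317. 144.]
top unit_wide [ 0.715 -0.091  0.002] 0.17 [345. 160.]
top spare_lip [ 0.563 -0.178  0.044] 0.83 [374. 204.]
top board [ 0.718 -0.172  0.061] 0.62 [371. 156.]
top board [ 0.692 -0.175 -0.002] 0.36 [370. 167.]
```

View pics/f_c.png

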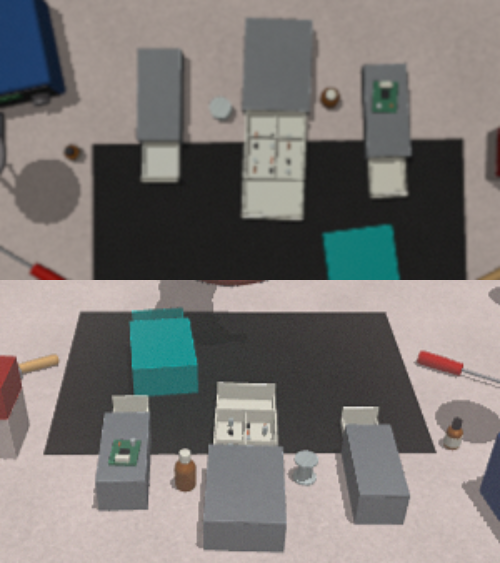

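The wide tray is out to its stop (crop (275,165) top half). Both narrow trays are shut, and the bottle, spool and board are in place.

```bash
python3 -c "
from look import *
print(robot.close_job(), robot.sense()['time_s'])"
```

```text
the job is handed in; nothing more can be done
the job is handed in; nothing more can be done
```

The job is done and handed in; the last reading before hand-in was about 13 s of the 45 s allowed. With the fingers shut throughout, I first pushed the open narrow tray home. I then hooked the fingertips behind the wide tray's lip and drew it out to its stop.

- **Narrow tray:** the push ended at a hard stop, with no further motion and about 16 N along the push. Afterwards the lip measured about 134 mm from the housing's centre; 131 mm is fully home, and the networks are good to about 4 mm.
- **Wide tray:** the pull also ended at a hard stop, at about 15 N. The lip measured about 243 mm from the housing's centre, where 241 mm is fully out.
- **Everything else:** the spare tray, the board and the loose things in the final pictures look unmoved, and the arm is clear of everything. I compared the pictures by eye and measured only the spare tray and the board; the carton and brush are only partly in the final crops.

No check failed. The networks also returned some wrong matches, including the turquoise unit as the wide one, and I left those out by checking against the pictures.

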